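# Tighten the loaded slide press to the first click

## Task

Two small hand presses stand on the bench; one has a glass microscope slide lying under its foot, the other is empty. Tighten the press with the slide by turning its wing knob clockwise until its slip clutch clicks for the first time, stop there before a second click so that the cover glass does not crack, and let go of the knob. Leave the empty press's knob as it is.

Things in the scene. Friction and masses are not known exactly. Their poses are not given: they have to be found in the camera images.
- press_grip (a point): Centre of the black wing knob of the press with the slide, on its vertical axis, 120 mm above the bench: grip here. The wing: upright bar 58 mm long, 14 thick, 36 high (102 to 138 mm up); x lies along it, z up, turning with it. Below: steel collar 30 mm across (top at 90), aluminium crossbar 115 x 22 mm (top at 76). The clear slide, 76 x 26 mm, white label end, crosses under the bar, showing both sides.
- press_screw (a joint): Angle of that press's screw, rad; grows clockwise from above (tightening). Starts between 0.1 and 0.5. At 0.9 it is home: the foot bears on the slide, the screw stops, and (clutch still 0) the wing is in line with the crossbar. Until then it turns easily (0.1 N m) with the knob, and stays where left.
- press_clutch (a joint): Slip of the wing knob clockwise past the screw, rad. About 0 until the screw is home; turning on winds up its spring: 0.3 N m, falling to nearly none at the first click, at 0.28 (wing 16 degrees past the crossbar's line). Let go beyond it, the knob springs on to about 0.5 (29 degrees past) and stays. The second click comes at 0.84 (48 degrees past). The whole turn is at most 1.4 rad.
- spare_wingtip (a point): End of the wing knob of the empty press, on the wing's mid-line, 29 mm from its vertical axis, 120 mm above the bench; x points outward along the wing. Leave this press alone. Both presses are alike and bolted down: grey plate 130 x 115 mm, two posts 92 mm apart carrying the crossbar under the knob, rubber bed; this one has no slide.
Mind the look-alikes: they are no part of the job. Leave any purple or yellow look-alike of the part that bears press_grip alone.

How it is judged:
By the outcome, as a careful person would: the job done as asked, in the order asked, and still so for the second after the job is handed in, with the robot touching nothing.
It also fails if it takes over 32 s, if anything falls off the work surface, if the arm or the gripper's body presses on something with over 40 N, if the wrist force passes 120 N, or if a joint passes its speed limit or range.

## Robot

A 6-joint arm with a two-finger parallel gripper is mounted at the origin on the work surface. World frame = base frame: x ahead of the robot, y to its left, z up, the work surface at z = 0. Lengths are in m, angles in rad, forces in N, time in s.
With the tool pointing down it reaches from about 0.35 to 0.875 m from the base axis. Payload 4.2 kg.
Tool frame: the origin (TCP) lies midway between the tips of the shut fingers; the grasp point (between the pads) lies 19 mm behind it (r.pinch_z is the distance from the TCP to the grasp point, in m); z points along the fingers, y is the direction in which the jaws open and shut (so a half turn about z gives the same grasp; the last joint's range is limited). The gripper opens to 85 mm and grips with 20 to 120 N. Pads are 22 mm wide; open, the fingers measure 114 mm over their backs; the gripper's body (76 mm by 85 mm) begins 54 mm behind the grasp point. The pads swing forward as they close: fully open they stand 13 mm farther back than shut.
Start: joints at [1.401, 0.385, 0.008, 0, -1.194, -0.259], TCP at [0.26, 0.568, 0.231] pointing down, gripper open.
Joint ranges: [-3.14, 3.14], [-1.21, 2.06], [-1.07, 1.41], [-3.16, 2.05], [-2.99, -0.16], [-3.1, 3.1]. Speed limits (rad/s): [2.79, 2.79, 3.14, 3.14, 3.14, 3.14].

## Interface

Orientations are given as a unit quaternion [x, y, z, w].
In Python, from plant import r gives the robot as it stands.
- The arm moves only by the shell command python3 -m jog 'ROWS'. ROWS is JSON, a list of rows, each a list of 3 entries, a list of its own where there are three numbers: the turn, a rotation vector about the tool's x, y, z in rad, then the shift along the tool's x, y, z in m, then the gripper command: -1 is shut, 1 is fully open, values between are in proportion. In form: [[[wx, wy, wz], [x, y, z], fingers], ...]. A call has 1 to 8 rows; each row shifts and turns the commanded pose from where the row before left it, along the tool's axes as they then stand; what a row does not reach is not made up. A row lasts 1/10 s, in which the tool goes at most 50 mm and 8.59 degrees, less where a joint would pass 70% of its speed; a pose out of reach is approached as far as the arm can. A call is refused whole if a number of a shift passes 0.05 or a number of a turn 0.15, either way. A call with a gripper value outside its range is refused whole. The fingers move at their own pace and stop on an object; the grip force is fixed at half the most. Time passes only in rows, so rows that do not move let the fingers close. It gives the time, the measured TCP pose, the force and the opening at its end, in the units of the state.
- r.observe(): the state, without advancing time (a new reading comes with each control period).
- r.capture(name): name is "scene" or "top"; returns a dict with "img" (384x512x3 uint8, red, green, blue), "fx", "fy", "cx", "cy" (pixels), "rvec" (rotation vector, rad) and "tvec" (3), from world to camera coordinates, as OpenCV has them. Camera axes: x right, y down, z forward; pixel columns grow to the right and rows downward; lengths in m; the calibration is good to about 2 mm. A picture is of the moment at which its call begins. There is no depth.
- r.hand_in(): hands the job in, once; it reports no verdict.
Trained networks look in a picture, given as the dict that the camera call returned (one of the last four; its "shot" number tells which), for a name from the list of things; names that differ only in an ending like _2 or _b are one class to them, and where a whole thing is asked for, a point or a joint stands for the part that bears it (a point fixed in the world has none). Each returns a list of dicts, best first, with "confidence" (0 to 1); they miss things now and then, are a little off and sometimes report something else, mostly with a low value. They report only what shows in the picture. A call takes as long as a camera call. They do not tell look-alikes from the thing itself.
- r.masks_of(name, picture): "mask" (384x512 bool, what is visible of it) and "rect" ([left, top, right, bottom] in pixels, round what is visible of it).
- r.mark_of(name, picture): "point" ([column, row] in pixels: a listed point, or the origin of a listed thing).
The state is a dict: "clock": time; "joint_positions": joint angles; "joint_velocities": joint speeds; "effort": joint torques, N m; "position": TCP position; "eef_rot": TCP orientation; "contact_force": force on the tool from outside, world axes, zero at the start; "ft_torque": the same for the moment, N m; "finger_gap": opening from 0.0 (shut) to 1.0 (fully open).
Only numpy, scipy, OpenCV 4.12 (cv2) and the standard library are available. Lean on these libraries where they do the work, as an engineer would, in place of code of your own. Each camera call takes 0.05 s, during which the arm holds its last target.

## Working session

There is one attempt and no reset: what is moved stays moved. The work goes in short steps, Python scripts to look and compute and a shell command to move; the robot and the scene stay as the last step left them, time stands still between calls to the robot, and variables do not carry over. Pictures are saved under pics/ and viewed, and the job is handed in when it is done.

```bash
mkdir -p pics; cat > h.py <<'E'
import numpy as np,cv2
from plant import r
def snap(n,f,up=1):
    p=r.capture(n); cv2.imwrite('pics/'+f,cv2.cvtColor(p['img'],cv2.COLOR_RGB2BGR)); return p
def K(p): return np.array([[p['fx'],0,p['cx']],[0,p['fy'],p['cy']],[0,0,1.]])
def proj(p,X): return cv2.projectPoints(np.array(X,float).reshape(-1,3),np.array(p['rvec'],float),np.array(p['tvec'],float),K(p),None)[0].reshape(-1,2)
def atz(p,uv,z):
    R=cv2.Rodrigues(np.array(p['rvec'],float))[0];t=np.array(p['tvec'],float)
    d=R.T@np.linalg.inv(K(p))@np.array([uv[0],uv[1],1.]);c=-R.T@t
    return c+d*(z-c[2])/d[2]
E
python3 - <<'E'
from h import *
o=r.observe();print(o)
for n in('scene','top'):
    p=snap(n,n+'0.png')
    R=cv2.Rodrigues(np.array(p['rvec'],float))[0];print(n,-R.T@np.array(p['tvec']))
    for k in('press_grip','spare_wingtip'):
        for m in r.mark_of(k,p): print(n,k,m['point'],m['confidence'],atz(p,m['point'],.12))
        for m in r.masks_of(k,p): print(n,k,m['rect'],m['confidence'])
E
```

```text
{'clock': 0.0, 'joint_positions': array([ 1.40060292e+00,  3.85582406e-01,  6.61958381e-03, -4.88771846e-04,
       -1.19398796e+00, -2.58580691e-01]), 'joint_velocities': array([ 0.00035361,  0.00147755, -0.00184551, -0.00012894, -0.0005918 ,
       -0.00058707]), 'effort': array([-1.41403842e-03, -3.92290199e+01,  1.88401294e+01,  4.18615624e+00,
       -4.53385088e-03, -2.37407811e-06]), 'position': array([0.25960167, 0.56789622, 0.23020505]), 'eef_rot': array([ 9.77087203e-01, -2.12836525e-01, -1.79330756e-04,  1.08621249e-03]), 'contact_force': array([0.1722936 , 0.93171937, 0.36723767]), 'ft_torque': array([-0.00323139, -0.03593096, -0.00493477]), 'finger_gap': 0.9980847251035658}
scene [ 1.11368941 -0.61903925  0.90642502]
scene press_grip [296.5, 164.2] 0.74 [0.5766251  0.17894308 0.12      ]
scene press_grip [349.3, 134.2] 0.63 [0.60713742 0.38083098 0.12      ]
scene press_grip [253.2, 217.3] 0.62 [ 0.61794006 -0.03872034  0.12      ]
scene press_grip [250.8, 124.9] 0.42 [0.37228322 0.233458   0.12      ]
scene press_grip [245.1, 206.9, 257.5, 232.0] 0.69
scene press_grip [
[... 262 characters left out ...]

scene spare_wingtip [164.2, 236.4, 174.5, 265.7] 0.49
top [0.3004461  0.09127349 1.11770157]
top press_grip [143.8, 155.2] 0.63 [0.60534285 0.37579768 0.12      ]
top press_grip [225.3, 163.0] 0.55 [0.57819781 0.17027626 0.12      ]
top press_grip [305.9, 146.7] 0.51 [ 0.61431862 -0.03478875  0.12      ]
top press_grip [199.9, 239.6] 0.47 [0.38822463 0.23468156 0.12      ]
top press_grip [218.6, 151.8, 233.5, 173.5] 0.76
top press_grip [192.7, 232.1, 207.8, 252.7] 0.76
top press_grip [137.3, 145.1, 153.4, 169.9] 0.64
top press_grip [302.7, 139.6, 314.0, 156.8] 0.64
top spare_wingtip [391.0, 162.8] 0.45 [ 0.56507086 -0.24642956  0.12      ]
top spare_wingtip [373.1, 159.1, 396.0, 176.5] 0.42
```

```bash
python3 - <<'E'
import cv2
a=cv2.imread('pics/top0.png');b=cv2.imread('pics/scene0.png')
cv2.imwrite('pics/top0c.png',cv2.resize(a[110:290,110:420],(775,450),interpolation=cv2.INTER_CUBIC))
cv2.imwrite('pics/scene0c.png',cv2.resize(b[80:300,130:410],(763,600),interpolation=cv2.INTER_CUBIC))
E
```

```text
(no output)
```

View pics/top0c.png

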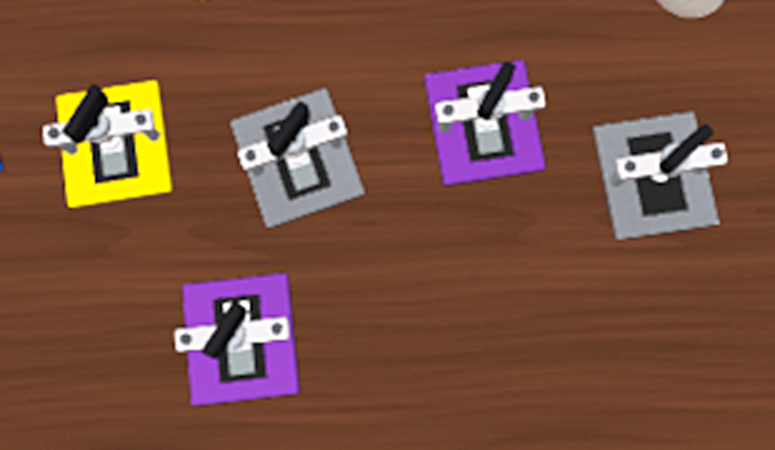

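View pics/scene0c.png

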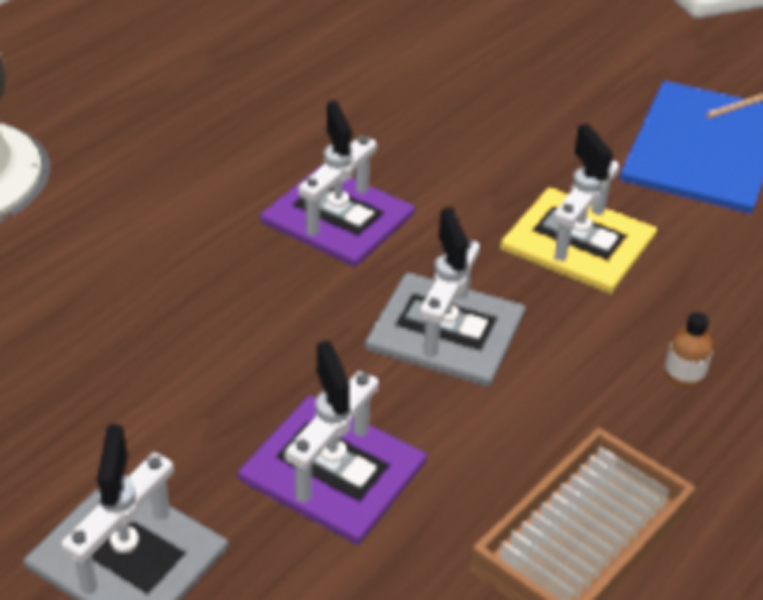

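```bash
cat >> h.py <<'E'
def rect(p,z,c,half=.09,px=600):
    # rectified view at height z, x up, y left
    s=px/(2*half)
    W=np.array([[c[0]+half,c[1]+half,z],[c[0]+half,c[1]-half,z],[c[0]-half,c[1]-half,z],[c[0]-half,c[1]+half,z]])
    H=cv2.getPerspectiveTransform(proj(p,W).astype(np.float32),np.float32([[0,0],[px,0],[px,px],[0,px]]))
    return cv2.warpPerspective(cv2.cvtColor(p['img'],cv2.COLOR_RGB2BGR),H,(px,px),flags=cv2.INTER_CUBIC)
E
python3 - <<'E'
from h import *
p=snap('top','t1.png');q=snap('scene','s1.png')
c=[.577,.175]
a=rect(p,.076,c,px=390);b=rect(p,.138,c,px=390)
cv2.imwrite('pics/r1.png',np.hstack([a,b]))
cv2.imwrite('pics/r2.png',np.hstack([rect(q,.076,c,px=390),rect(q,.138,c,px=390)]))
E
```

```text
(no output)
```

View pics/r1.png

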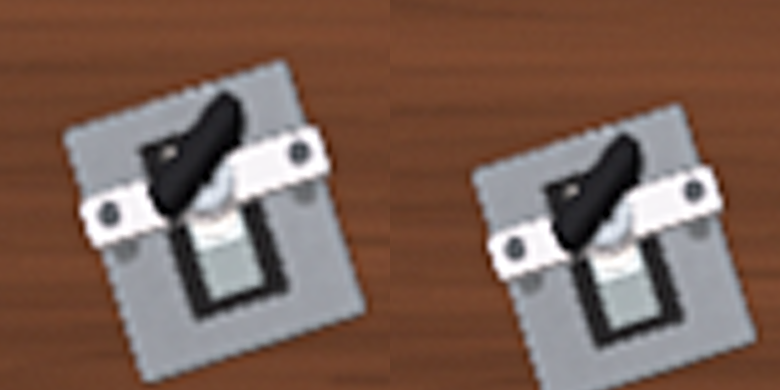

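View pics/r2.png

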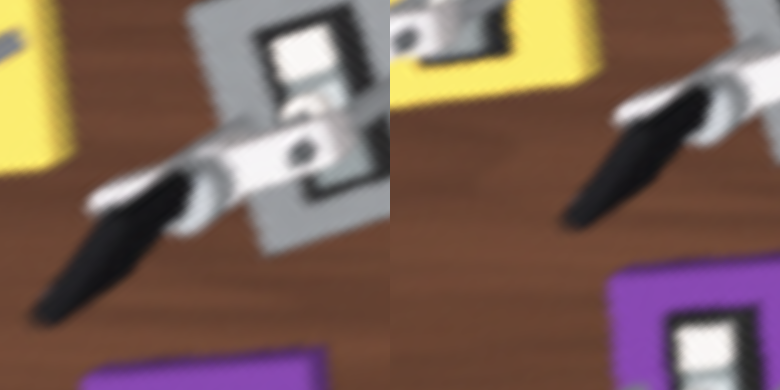

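```bash
cat >> h.py <<'E'
from scipy.optimize import minimize
def boxsil(p,x,y,th,S=8):
    c,s=np.cos(th),np.sin(th)
    P=[[x+c*a-s*b,y+s*a+c*b,z] for a in(-.029,.029) for b in(-.007,.007) for z in(.102,.138)]
    h=cv2.convexHull(((proj(p,P)+.5)*16*1).astype(np.float32))
    m=np.zeros((384*4,512*4),np.uint8)
    cv2.fillPoly(m,[np.round(h/16*4*16).astype(np.int32)],255,shift=4)
    return cv2.resize(m,(512,384),interpolation=cv2.INTER_AREA)/255.
def fit(views,x0):
    def cost(v):
        e=0
        for i,(p,m) in enumerate(views): e+=np.abs(boxsil(p,v[0]/100,v[1]/100,v[2]/3)-m).sum()/max(m.sum(),1)
        return e
    best=None
    for d in(-.5,-.2,0,.2,.5):
        s=[x0[0]*100,x0[1]*100,(x0[2]+d)*3]
        o=minimize(cost,s,method='Nelder-Mead',options=dict(initial_simplex=[s,[s[0]+1,s[1],s[2]],[s[0],s[1]+1,s[2]],[s[0],s[1],s[2]+.6]]))
        if best is None or o.fun<best.fun: best=o
    return best.x[0]/100,best.x[1]/100,best.x[2]/3,best.fun
def getmask(p,near,name='press_grip',tol=14):
    uv=proj(p,[near])[0];b=[]
    for m in r.masks_of(name,p):
        ys,xs=np.nonzero(m['mask'])
        if np.hypot(xs.mean()-uv[0],ys.mean()-uv[1])<tol: b.append((m['confidence'],m['mask']))
    return b
E
python3 - <<'E'
from h import *
p=snap('top','t2.png');q=snap('scene','s2.png')
c=[.582,.171,.12]
V=[]
for n,P in(('top',p),('scene',q)):
    g=P['img'].max(2)
    b=getmask(P,c); print([(x[0],x[1].sum(),[int(k) for k in cv2.boundingRect(x[1].astype(np.uint8))]) for x in b])
    V.append((P,b[0][1].astype(float)))
    print(n,fit([V[-1]],[.582,.171,-.6]))
    bx=cv2.boundingRect(b[0][1].astype(np.uint8)); print(g[bx[1]-2:bx[1]+bx[3]+3,bx[0]-2:bx[0]+bx[2]+3])
print(fit(V,[.582,.171,-.6]))
E
```

```text
[(0.76, np.int64(191), [217, 151, 17, 23])]
top (np.float64(0.5801998152584067), np.float64(0.16963080015007154), np.float64(-0.5878081151256471), np.float64(0.14039626321732881))
[[115 116 117 116 115 117 115 113 113 106 105 134 137 126 148 175 186 178
  172 169 170 169]
 [112 112 110 109 108 107 104 105 130 134 122 172 201 176 138 128 159 170
  174 169 169 170]
 [107 106 100 100 102 120 130 129 168 191 177 181 172 130  55  28  75 130
  164 172 169 168]
 [104 105 122 132 131 155 174 176 172 169 171 168 129  60  29  34  24  44
  132 178 171 169]
 [119 133 155 173 178 172 166 166 165 166 165 130  54  28  39  41  35  14
  112 171 173 170]
 [152 181 179 172 168 165 164 163 166 169 149  80  26  39  40  42  35  17
   78 148 173 169]
 [171 170 169 168 165 162 163 164 168 166 120  40  37  42  43  40  28   9
   57 138 174 167]
 [167 168 168 167 166 166 170 174 166 127  59  34  40  44  41  31  23   6
   59 140 174 167]
 [166 168 168 170 173 163 151 155 122  58  31  41  42  41  35  27  15  13
   70 144 174 166]
 [167 172 168 157 152 115  74  66  24  34  40  41  43  38  29  17  17  14
  103 161
[... 3104 characters left out ...]
1  23  24  23  51 145 225 222 169]
 [108 134 167 164 120  45  22  22  24  25  24  54 152 225 196 140]
 [122 165 203 188 119  45  25  22  23  23  24  52 143 210 161 120]
 [127 173 208 202 160  83  40  24  24  22  25  55 129 178 134 106]
 [121 165 208 213 200 155  95  40  24  23  27  57 113 146 115 101]
 [111 147 190 211 212 201 159  85  48  35  41  69 113 128 106 100]
 [108 131 157 184 196 207 198 158 116  82  92 107 124 116 102 101]
 [124 151 141 150 161 176 179 167 138 116 122 129 127 111 102 102]
 [142 179 157 143 142 142 140 138 131 128 141 157 135 110 103 105]]
(np.float64(0.5810122884555429), np.float64(0.1699676567587548), np.float64(-0.6933082757418294), np.float64(0.481943295201131))
```

The target is the grey press with the slide, with its knob near (0.581, 0.170). The wing yaw is about -0.65 and the crossbar yaw about -1.26. The grey press on the right, at y about -0.24, has no slide and is the spare.

```bash
python3 -m jog '[[[0,0,0],[0.038,0.019,0],1],[[0,0,0],[0.038,0.019,0],1],[[0,0,0],[0.038,0.019,0],1],[[0,0,0],[0.038,0.019,0],1],[[0,0,0],[0.038,0.019,0],1],[[0,0,0],[0.038,0.019,0],1],[[0,0,0],[0.038,0.019,0],1],[[0,0,0],[0.038,0.019,0],1]]'
python3 -m jog '[[[0,0,0],[0.038,0.019,0],1],[[0,0,0],[0.038,0.019,0],1],[[0,0,0],[0.038,0.019,0],1],[[0,0,0],[0.038,0.019,0],1],[[0,0,0.11],[0,0,0],1],[[0,0,0.11],[0,0,0],1],[[0,0,0],[0,0,0],1]]'
cat >> h.py <<'E'
from scipy.spatial.transform import Rotation as Ro
def plan(x,y,z,yaw):
    o=r.observe();R=Ro.from_quat(o['eef_rot']);X=R.as_matrix()[:,0]
    cy=np.arctan2(X[1],X[0])
    print('t',o['clock'],'pos',o['position'].round(4),'yaw',round(cy,4),'F',o['contact_force'].round(1),'T',o['ft_torque'].round(2),'gap',round(o['finger_gap'],3),'tilt',R.as_matrix()[:,2].round(4))
    print('shift tool',(R.inv().apply(np.array([x,y,z])-o['position'])).round(4),'turn z',round(cy-yaw,4))
E
python3 -c "
from h import *
plan(.581,.170,.104,-.65)
p=snap('top','t3.png');q=snap('scene','s3.png')
cv2.imwrite('pics/s3c.png',cv2.resize(q['img'][100:240,200:400,::-1],(800,560),interpolation=cv2.INTER_CUBIC))
# soft-dark mask fit in the saved scene picture, clear of the gripper
a=cv2.imread('pics/s2.png').max(2).astype(float)
m=np.clip((75-a)/45,0,1);k=np.zeros_like(m);k[154:181,289:304]=1
print(fit([(q,m*k)],[.581,.17,-.65]))
"
```

```text
clock: 1.6
position: [0.474, 0.3024, 0.2316]
eef_rot: [0.977, -0.213, 0.0, -0.0]
contact_force: [0.3, 1.3, 0.6]
finger_gap: 1.002
clock: 2.3
position: [0.58, 0.1709, 0.2312]
eef_rot: [0.948, -0.319, -0.0, 0.0]
contact_force: [-0.1, 0.2, 0.4]
finger_gap: 1.0
t 2.3 pos [0.58   0.1709 0.2312] yaw -0.6496 F [-0.1  0.2  0.4] T [ 0.06 -0.02 -0.04] gap 1.0 tilt [-2.e-04 -1.e-04 -1.e+00]
shift tool [1.400e-03 1.000e-04 1.272e-01] turn z 0.0004
(np.float64(0.5819161375400688), np.float64(0.1676039776598274), np.float64(-0.7787789251940728), np.float64(0.3896686993381424))
```

View pics/s3c.png

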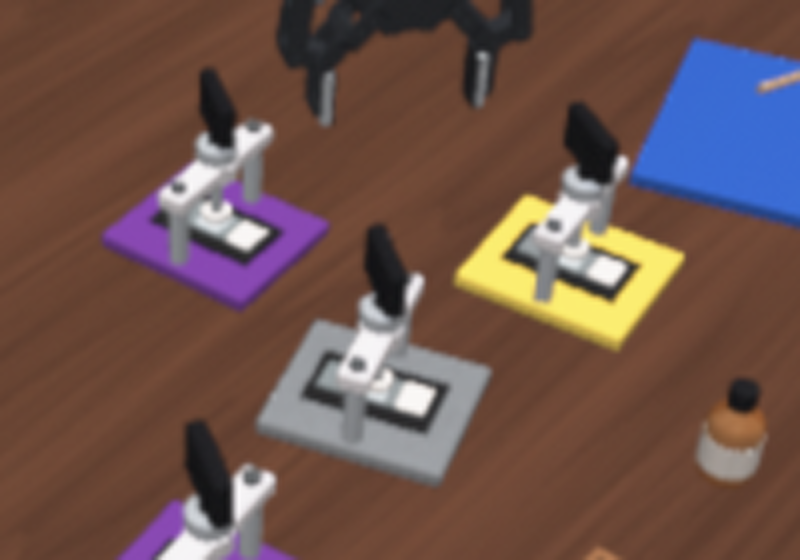

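```bash
python3 -c "
from h import *
q=r.capture('scene')
print((proj(q,[[.58,.171,.244],[.581,.17,.138],[.581,.17,.102]])-[200,100])*4)
"
python3 -m jog '[[[0,0,0],[0.0005,0,0.03],1],[[0,0,0],[0.0005,0,0.03],1],[[0,0,0],[0,0,0.02],1],[[0,0,0],[0,0,0],1]]'
python3 -c "
from h import *
plan(.581,.170,.104,-.65)
p=snap('top','t4.png');q=snap('scene','s4.png')
cv2.imwrite('pics/s4c.png',cv2.resize(q['img'][100:240,200:400,::-1],(800,560),interpolation=cv2.INTER_CUBIC))
"
```

```text
[[396.64972628 105.5132409 ]
 [384.91719292 244.53035582]
 [381.13100218 287.71989872]]
clock: 2.85
position: [0.5784, 0.1704, 0.1481]
eef_rot: [0.948, -0.318, -0.003, 0.002]
contact_force: [-0.2, -0.1, -0.3]
finger_gap: 1.0
t 2.85 pos [0.5784 0.1704 0.1481] yaw -0.6473 F [-0.2 -0.1 -0.3] T [-0.02  0.05  0.01] gap 1.0 tilt [-0.0063 -0.0029 -1.    ]
shift tool [ 0.0024 -0.0015  0.0441] turn z 0.0027
```

View pics/s4c.png

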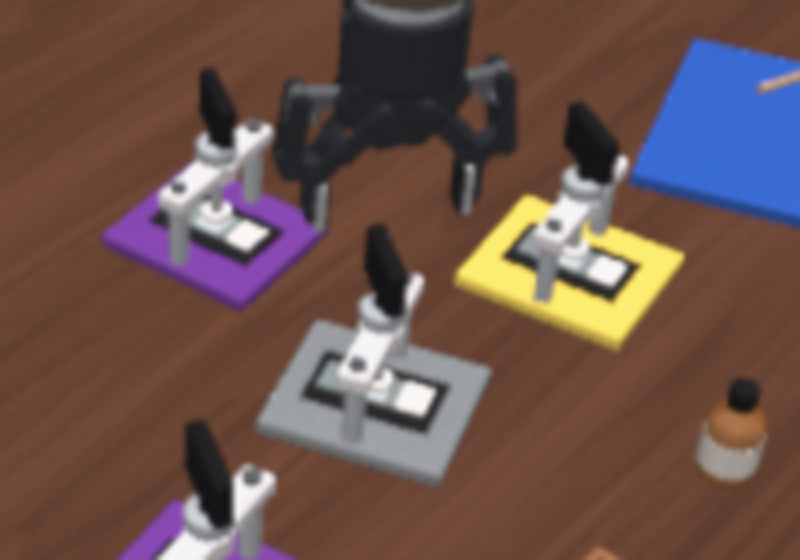

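```bash
python3 -m jog '[[[0,0,0],[0,0,0.02],1],[[0,0,0],[0,0,0.02],1],[[0,0,0],[0,0,0.005],1],[[0,0,0],[0,0,0],1],[[0,0,0],[0,0,0],1]]'
python3 -c "
from h import *
plan(.581,.170,.104,-.65)
p=snap('top','t5.png');q=snap('scene','s5.png')
cv2.imwrite('pics/s5c.png',cv2.resize(q['img'][120:200,240:360,::-1],(780,520),interpolation=cv2.INTER_CUBIC))
"
```

```text
clock: 3.45
position: [0.5816, 0.1714, 0.108]
eef_rot: [0.948, -0.318, 0.001, -0.001]
contact_force: [0.6, -0.3, 0.5]
finger_gap: 1.001
t 3.45 pos [0.5816 0.1714 0.108 ] yaw -0.6481 F [ 0.6 -0.3  0.5] T [ 0.03 -0.    0.04] gap 1.001 tilt [ 0.0028  0.0011 -1.    ]
shift tool [0.0003 0.0015 0.004 ] turn z 0.0019
```

View pics/s5c.png

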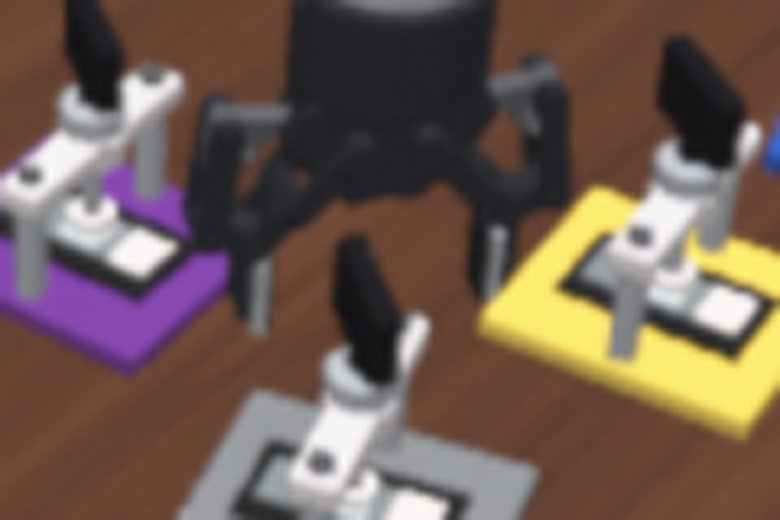

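```bash
python3 -m jog '[[[0,0,0],[0,0.001,0.004],-0.5],[[0,0,0],[0,0,0],-0.5],[[0,0,0],[0,0,0],-0.5],[[0,0,0],[0,0,0],-0.5]]'
python3 -c "
from h import *
plan(.581,.170,.104,-.65)
"
```

```text
clock: 3.95
position: [0.58, 0.17, 0.1024]
eef_rot: [0.948, -0.319, 0.0, 0.0]
contact_force: [-0.6, -0.8, -0.6]
finger_gap: 0.326
t 3.95 pos [0.58   0.17   0.1024] yaw -0.6488 F [-0.6 -0.8 -0.6] T [-0.05 -0.03  0.02] gap 0.326 tilt [ 1.e-04 -0.e+00 -1.e+00]
shift tool [ 0.0008 -0.0006 -0.0016] turn z 0.0012
```

```bash
python3 -m jog '[[[0,0,0],[0,0,0],-0.6],[[0,0,0],[0,0,0],-0.8],[[0,0,0],[0,0,0],-1],[[0,0,0],[0,0,0],-1],[[0,0,0],[0,0,0],-1]]'
python3 -c "
from h import *
plan(.581,.170,.102,-.65)
p=snap('top','t6.png');q=snap('scene','s6.png')
cv2.imwrite('pics/s6c.png',cv2.resize(q['img'][120:200,240:360,::-1],(780,520),interpolation=cv2.INTER_CUBIC))
"
```

```text
clock: 4.45
position: [0.5806, 0.1708, 0.1026]
eef_rot: [0.948, -0.319, 0.001, -0.001]
contact_force: [1.8, 3.9, -0.5]
finger_gap: 0.151
t 4.45 pos [0.5806 0.1708 0.1026] yaw -0.6484 F [ 1.8  3.9 -0.5] T [ 1.14 -0.47  0.05] gap 0.151 tilt [ 0.0018  0.0012 -1.    ]
shift tool [0.0008 0.0004 0.0006] turn z 0.0016
```

View pics/s6c.png

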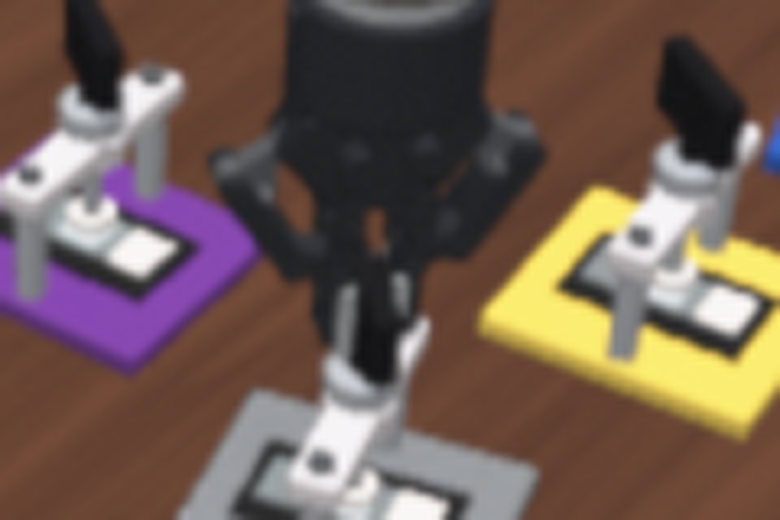

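Gripped. Now turning clockwise toward home.

```bash
python3 -m jog '[[[0,0,0.1],[0,0,0],-1],[[0,0,0.1],[0,0,0],-1],[[0,0,0.1],[0,0,0],-1]]'
python3 -c "
from h import *
plan(.581,.170,.102,-1.26)"
python3 -m jog '[[[0,0,0.1],[0,0,0],-1],[[0,0,0.1],[0,0,0],-1],[[0,0,0],[0,0,0],-1]]'
python3 -c "
from h import *
plan(.581,.170,.102,-1.26)"
python3 -m jog '[[[0,0,0.08],[0,0,0],-1],[[0,0,0],[0,0,0],-1]]'
python3 -c "
from h import *
plan(.581,.170,.102,-1.71)"
```

```text
clock: 4.85
position: [0.581, 0.1712, 0.1026]
eef_rot: [0.889, -0.458, 0.001, -0.002]
contact_force: [3.1, 5.8, -0.9]
finger_gap: 0.153
t 4.85 pos [0.581  0.1712 0.1026] yaw -0.9522 F [ 3.1  5.8 -0.9] T [ 1.54 -0.82  0.06] gap 0.153 tilt [ 0.0028  0.002  -1.    ]
shift tool [0.001  0.0007 0.0006] turn z 0.3078
clock: 5.15
position: [0.5813, 0.1714, 0.1026]
eef_rot: [0.839, -0.544, 0.001, -0.002]
contact_force: [3.5, 5.8, -1.9]
finger_gap: 0.155
t 5.15 pos [0.5813 0.1714 0.1026] yaw -1.1504 F [ 3.5  5.8 -1.9] T [ 1.63 -0.95 -0.08] gap 0.155 tilt [ 0.0035  0.0025 -1.    ]
shift tool [0.0011 0.0008 0.0006] turn z 0.1096
clock: 5.35
position: [0.5814, 0.1715, 0.1026]
eef_rot: [0.817, -0.577, 0.001, -0.002]
contact_force: [3.3, 5.8, -1.7]
finger_gap: 0.158
t 5.35 pos [0.5814 0.1715 0.1026] yaw -1.2299 F [ 3.3  5.8 -1.7] T [ 1.64 -0.97 -0.08] gap 0.158 tilt [ 0.0037  0.0026 -1.    ]
shift tool [0.0012 0.0009 0.0006] turn z 0.4801
```

```bash
for i in 1; do python3 -m jog '[[[0,0,0.06],[0,0,0],-1],[[0,0,0],[0,0,0],-1]]' >/dev/null
python3 -c "
from h import *
plan(.581,.170,.102,-1.71)"
python3 -m jog '[[[0,0,0.06],[0,0,0],-1],[[0,0,0],[0,0,0],-1]]' >/dev/null
python3 -c "
from h import *
plan(.581,.170,.102,-1.71)"
python3 -m jog '[[[0,0,0.06],[0,0,0],-1],[[0,0,0],[0,0,0],-1]]' >/dev/null
python3 -c "
from h import *
plan(.581,.170,.102,-1.71)
p=snap('top','t7.png');q=snap('scene','s7.png')
cv2.imwrite('pics/s7c.png',cv2.resize(q['img'][120:200,240:360,::-1],(780,520),interpolation=cv2.INTER_CUBIC))
"; done
```

```text
t 5.55 pos [0.5815 0.1715 0.1026] yaw -1.2893 F [ 4.   5.2 -1.8] T [ 1.69 -1.02 -0.01] gap 0.154 tilt [ 0.0039  0.0026 -1.    ]
shift tool [0.0013 0.0009 0.0006] turn z 0.4207
t 5.75 pos [0.5816 0.1715 0.1026] yaw -1.3489 F [ 5.2  4.9 -1.9] T [ 1.65 -1.07  0.08] gap 0.156 tilt [ 0.0041  0.0026 -1.    ]
shift tool [0.0014 0.0009 0.0006] turn z 0.3611
t 5.95 pos [0.5817 0.1716 0.1027] yaw -1.4088 F [ 4.5  5.1 -2.4] T [ 1.65 -1.2   0.1 ] gap 0.157 tilt [ 0.0044  0.0027 -1.    ]
shift tool [0.0015 0.0009 0.0007] turn z 0.3012
```

View pics/s7c.png

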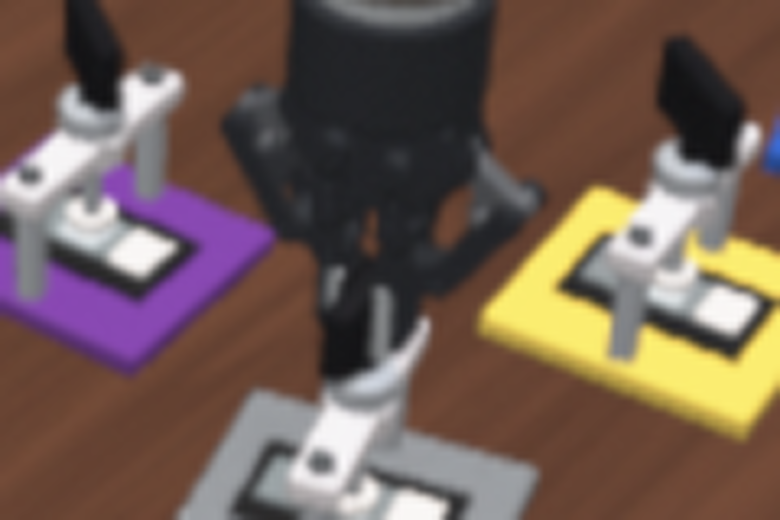

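```bash
python3 -m jog '[[[0,0,0.05],[0,0,0],-1],[[0,0,0],[0,0,0],-1]]' >/dev/null
python3 -c "
from h import *
plan(.581,.170,.102,-1.71)"
python3 -m jog '[[[0,0,0.05],[0,0,0],-1],[[0,0,0],[0,0,0],-1]]' >/dev/null
python3 -c "
from h import *
plan(.581,.170,.102,-1.71)"
python3 -m jog '[[[0,0,0.05],[0,0,0],-1],[[0,0,0],[0,0,0],-1]]' >/dev/null
python3 -c "
from h import *
plan(.581,.170,.102,-1.71)"
```

```text
t 6.25 pos [0.5818 0.1716 0.1026] yaw -1.4588 F [ 4.5  6.7 -3.1] T [ 1.67 -1.24  0.06] gap 0.154 tilt [ 0.0045  0.0028 -1.    ]
shift tool [0.0015 0.0009 0.0006] turn z 0.2512
t 6.45 pos [0.5818 0.1716 0.1027] yaw -1.5091 F [ 4.6  4.9 -2.6] T [ 1.67 -1.35 -0.02] gap 0.156 tilt [ 0.0047  0.0029 -1.    ]
shift tool [0.0015 0.0009 0.0007] turn z 0.2009
t 6.65 pos [0.5819 0.1716 0.1026] yaw -1.5594 F [ 5.6  5.8 -2.5] T [ 1.58 -1.33 -0.1 ] gap 0.153 tilt [ 0.0049  0.003  -1.    ]
shift tool [0.0016 0.001  0.0006] turn z 0.1506
```

The torque rose from yaw about -1.25 and has fallen back by about -1.55, which fits the first click at about -1.54. I'll go a little past it.

```bash
python3 -m jog '[[[0,0,0.06],[0,0,0],-1],[[0,0,0],[0,0,0],-1]]' >/dev/null
python3 -c "
from h import *
plan(.581,.170,.102,-1.71)"
python3 -m jog '[[[0,0,0.05],[0,0,0],-1],[[0,0,0],[0,0,0],-1],[[0,0,0],[0,0,0],-1]]' >/dev/null
python3 -c "
from h import *
plan(.581,.170,.102,-1.71)
p=snap('top','t8.png');q=snap('scene','s8.png')
cv2.imwrite('pics/s8c.png',cv2.resize(q['img'][120:200,240:360,::-1],(780,520),interpolation=cv2.INTER_CUBIC))
"
```

```text
t 6.85 pos [0.582  0.1716 0.1026] yaw -1.6197 F [ 5.6  6.  -3.6] T [ 1.62 -1.46 -0.09] gap 0.155 tilt [ 0.0051  0.0031 -1.    ]
shift tool [0.0017 0.001  0.0006] turn z 0.0903
t 7.15 pos [0.5821 0.1716 0.1027] yaw -1.6688 F [ 5.5  5.4 -3.1] T [ 1.55 -1.48 -0.08] gap 0.16 tilt [ 0.0052  0.0032 -1.    ]
shift tool [0.0017 0.001  0.0006] turn z 0.0412
```

View pics/s8c.png

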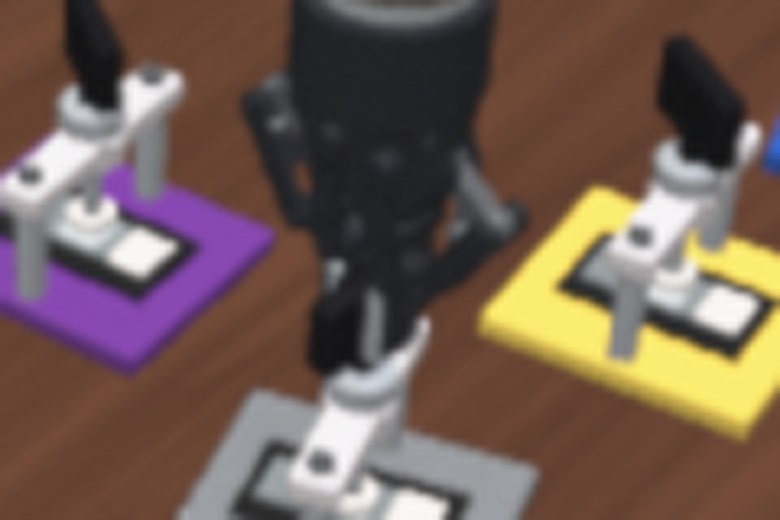

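```bash
python3 -m jog '[[[0,0,0],[0,0,0],0],[[0,0,0],[0,0,0],0.5],[[0,0,0],[0,0,0],1],[[0,0,0],[0,0,0],1],[[0,0,0],[0,0,0],1],[[0,0,0],[0,0,0],1],[[0,0,0],[0,0,0],1]]'
python3 -m jog '[[[0,0,0],[0,0,-0.01],1],[[0,0,0],[0,0,-0.02],1],[[0,0,0],[0,0,-0.03],1],[[0,0,0],[0,0,-0.04],1],[[0,0,0],[0,0,-0.04],1],[[0,0,0],[-0.01,-0.05,0],1],[[0,0,0],[0,-0.05,0],1],[[0,0,0],[0,-0.05,0],1]]'
python3 -m jog '[[[0,0,0],[0,-0.05,0],1],[[0,0,0],[0,-0.05,0],1],[[0,0,0],[0,0,0],1],[[0,0,0],[0,0,0],1]]'
python3 - <<'E'
from h import *
plan(.581,.170,.102,-1.71)
p=snap('top','t9.png');q=snap('scene','s9.png')
c=[.581,.170]
cv2.imwrite('pics/r9.png',np.hstack([rect(p,.076,c,px=390),cv2.resize(q['img'][120:220,240:340,::-1],(390,390),interpolation=cv2.INTER_CUBIC)]))
for P in(p,q):
    for cf,m in getmask(P,c+[.12]): print(cf,fit([(P,m.astype(float))],[.581,.17,-1.7]))
E
```

```text
clock: 7.95
position: [0.5799, 0.17, 0.1023]
eef_rot: [-0.672, 0.741, -0.0, -0.0]
contact_force: [-0.1, 0.9, 0.0]
finger_gap: 0.999
clock: 8.75
position: [0.7306, 0.1655, 0.2447]
eef_rot: [-0.672, 0.74, -0.0, 0.001]
contact_force: [0.9, 1.2, -0.4]
finger_gap: 0.999
clock: 9.15
position: [0.8294, 0.1549, 0.2373]
eef_rot: [-0.671, 0.741, 0.001, -0.003]
contact_force: [-1.0, -0.2, -0.1]
finger_gap: 1.001
t 9.15 pos [0.8294 0.1549 0.2373] yaw -1.6699 F [-1.  -0.2 -0.1] T [0.02 0.05 0.02] gap 1.001 tilt [-0.0058 -0.0019 -1.    ]
shift tool [0.0093 0.2479 0.1367] turn z 0.0401
0.55 (np.float64(0.5634831322471672), np.float64(0.1471373358977754), np.float64(0.24554561075882184), np.float64(2.1660633484162894))
0.74 (np.float64(0.58333256795892), np.float64(0.1682395826604524), np.float64(-1.642637203549426), np.float64(0.15837686425921718))
```

View pics/r9.png

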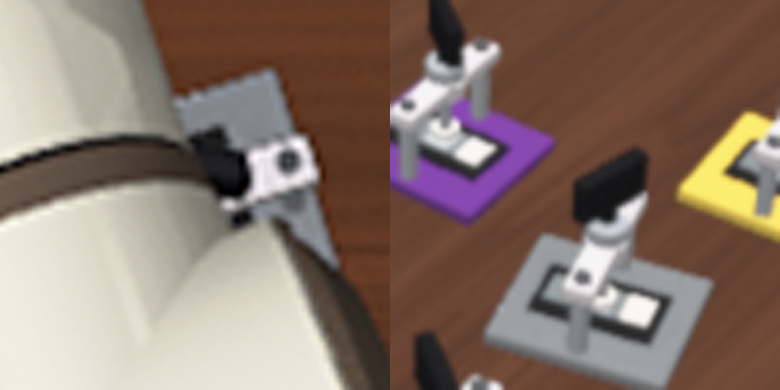

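```bash
python3 -m jog '[[[0,0,0],[-0.04,0.02,0],1],[[0,0,0],[-0.04,0.02,0],1],[[0,0,0],[-0.04,0.02,0],1],[[0,0,0],[-0.04,0.02,0],1],[[0,0,0],[-0.04,0.02,0],1],[[0,0,0],[-0.04,0.02,0],1],[[0,0,0],[-0.04,0.02,0],1],[[0,0,0],[-0.04,0.02,0],1]]'
python3 -m jog '[[[0,0,0],[-0.02,0.03,0],1],[[0,0,0],[-0.02,0.03,0],1],[[0,0,0],[0,0,0],1],[[0,0,0],[0,0,0],1]]'
python3 - <<'E'
from h import *
plan(.581,.170,.102,-1.71)
p=snap('top','t10.png');q=snap('scene','s10.png')
c=[.581,.170]
cv2.imwrite('pics/r10.png',np.hstack([rect(p,.076,c,px=390),rect(p,.076,[.577,-.23],px=390)]))
V=[]
for P in(p,q):
    for cf,m in getmask(P,c+[.12])[:1]: print(cf,fit([(P,m.astype(float))],[.581,.17,-1.7]));V.append((P,m.astype(float)))
print(fit(V,[.581,.17,-1.7]))
E
```

```text
clock: 10.15
position: [0.6986, 0.4911, 0.247]
eef_rot: [-0.672, 0.741, 0.0, 0.002]
contact_force: [-0.2, 0.6, 0.4]
finger_gap: 1.001
clock: 10.55
position: [0.643, 0.5362, 0.2462]
eef_rot: [-0.673, 0.74, 0.0, 0.002]
contact_force: [0.2, 0.2, -0.1]
finger_gap: 0.997
t 10.55 pos [0.643  0.5362 0.2462] yaw -1.6659 F [ 0.2  0.2 -0.1] T [-0.03 -0.03 -0.02] gap 0.997 tilt [ 0.0027  0.0027 -1.    ]
shift tool [0.3708 0.0274 0.1431] turn z 0.0441
0.73 (np.float64(0.5808114942513124), np.float64(0.16994294438237842), np.float64(-1.734278385896624), np.float64(0.11953454278907823))
0.73 (np.float64(0.5842990518805334), np.float64(0.16730571947505865), np.float64(-1.629276557235123), np.float64(0.1905946118284712))
(np.float64(0.5815400343022628), np.float64(0.17037873187243655), np.float64(-1.6907239308836433), np.float64(0.426620988035059))
```

View pics/r10.png

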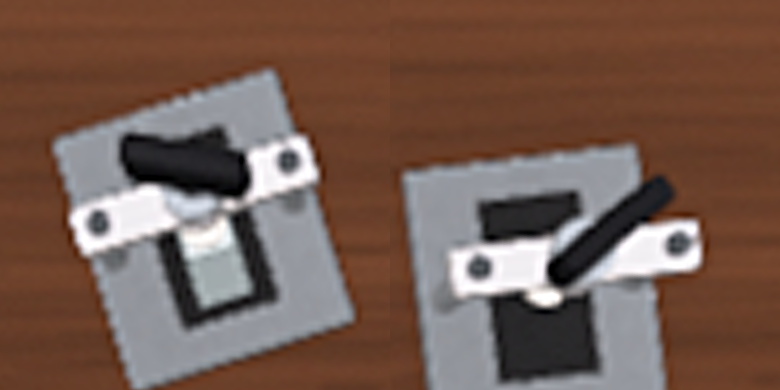

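The wing rests about 27° past the crossbar line, which matches the expected resting place after one click. The spare hasn't changed.

```bash
python3 -c "
from plant import r
print(r.hand_in())"
```

```text
the job is handed in; nothing more can be done
None
```

I tightened the grey press with the slide past its first click, stopped short of the second, and let go of the knob. The job was handed in at about 10.6 s.

- **Turn:** I turned the wing knob about 1.02 rad clockwise. The torque rose from near the crossbar line, then fell back about 16–18° past it. I stopped about 23° past the line and released.
- **Final check:** The top camera put the wing about 27° past the crossbar, near the expected 29° rest and well short of 48°. The scene camera gave about 21°, but its fit was poorer because it sees the knob at a slant. Both angles lie between the two clicks.
- **Torque:** The readings were noisy, with a swing of about 0.2 N m and an offset, so they support the click but don't prove it alone.
- **Contact:** The wrist force stayed below about 10 N in every reading. The gripper is open and clear of everything.
- **Other presses:** I touched only this one. The empty press's knob looks unchanged.

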